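# Put the used shaker into the collection bin through its swing flap

### The arm

A 6-joint arm with a two-finger parallel gripper is mounted at the origin on a cart in front of the work surface, level with it; the furniture and walls round the work are solid. World frame = base frame: x ahead of the robot, y to its left, z up, the work surface at z = 0. Lengths are in m, angles in degrees, forces in N, time in s.
With the tool pointing down it reaches from about 0.4 to 0.825 m from the base axis. Payload 7 kg.
Tool frame: the origin (TCP) lies on the centre line of the jaws, within the pads' length; the fingertips stand 8 mm ahead of it and the grasp point (between the pads) lies 11 mm behind it; z points along the fingers, y is the line along which they close (so a half turn about z gives the same grasp; the last joint's range is limited). The gripper opens to 88 mm and grips with 3 to 60 N. Pads are 19 mm wide; open, the fingers measure 130 mm over their backs; the gripper's body (78 mm by 193 mm) begins 47 mm behind the grasp point.
Start: joints at [84.918, 20.546, 0.682, 0, -70.136, -16.507], TCP at [0.248, 0.628, 0.235] pointing down, gripper open.
Joint ranges: [-176.03, 176.03], [-82.01, 121.73], [-58.28, 71.71], [-173.87, 95.51], [-174.79, -0.11], [-173.66, 173.66]. Speed limits (degrees/s): [136.94, 136.94, 172.46, 180, 180, 180].

### API

Orientations are given as [roll, pitch, yaw] about the fixed x, y, z axes, in that order (R = Rz(yaw) Ry(pitch) Rx(roll)).
In Python, from plant import telemetry, viewer, close_job, models gives the robot as it stands.
- The arm moves only by the shell command python3 -m handwheel 'ROWS' [FORCE]. ROWS is JSON, a list of rows, each an object with "grip": the closure, from -1 (fully open) to 1 (shut); "travel": the shift along the tool's x, y, z as a fraction of full scale, a list of three; "spin": the turn about the tool's z as a fraction of full scale. A call has 1 to 8 rows; each row shifts and turns the commanded pose from where the row before left it, along the tool's axes as they then stand; what a row does not reach is not made up. Full scale, the value 1, is 0.025 m for a shift and 5 degrees for a turn. A row lasts 1/8 s, in which the tool goes at most 62.5 mm and 10.7 degrees, less where a joint would pass 70% of its speed; a pose out of reach is approached as far as the arm can. A call with a number of a shift or a turn outside -1 to 1 is refused whole. A call with a gripper value outside its range is refused whole. The fingers move at their own pace and stop on an object; FORCE is the grip in N (left out, the last holds). Time passes only in rows, so rows that do not move let the fingers close. It gives the time, the measured TCP pose, the force, the opening and the grip force at its end, in the units of the state.
- telemetry.get_state(): the state, without advancing time (a new reading comes with each control period).
- viewer.capture(name): name is "scene" or "top" or "wrist"; returns the picture (420x560x3 uint8, red, green, blue); there is no depth.
- viewer.calibration(name): a dict with "fx", "fy", "cx", "cy" (pixels), "T" (4x4, takes a point from camera to world coordinates); the wrist camera has in their place "T_tool_cam" (4x4, takes a point from camera to tool coordinates, whose origin is the TCP and whose axes are the flange's). Camera axes: x right, y down, z forward; pixel columns grow to the right and rows downward; lengths in m; the calibration is good to about 2 mm. A picture is of the moment at which its call begins: read the wrist's pose just before it. calibration takes no time and is no camera call.
- close_job(): hands the job in; it is judged then, once.
Trained networks look in the newest picture that a camera, given by its name, has taken for a name from the list of things; names that differ only in an ending like _2 or _b are one class to them, and where a whole thing is asked for, a point or a joint stands for the part that bears it (a point fixed in the world has none). Each returns a list of dicts, best first, with "p" (0 to 1); they miss things now and then, are a little off and sometimes report something else, mostly with a low value. They report only what shows in the picture. A call takes as long as a camera call. They do not tell look-alikes from the thing itself.
- models.find_in(camera, thing): "position" ([column, row] in pixels, amid what is visible of it).
The state is a dict: "time_s": time; "joints": joint angles; "qd": joint speeds; "joint_torque": joint torques, N m; "tcp_pos": TCP position; "eef_rot": TCP orientation; "contact_force": force on the tool from outside, world axes, zero at the start; "moment": the same for the moment, N m; "gripper_width": finger opening in m; "gripper_force": force on a finger pad.
Only numpy, scipy, OpenCV 4.12 (cv2) and the standard library are available. Lean on these libraries where they do the work, as an engineer would, in place of code of your own. Each camera call takes 0.05 s, during which the arm holds its last target. There are 200 camera calls.

### The job

The used shaker, the one standing on the bare worktop, has to go into the steel collection bin: push it down through the sprung flap in the bin's top, and let go of it only once it is pushing the flap well open, so that it ends up inside and the flap swings shut behind it. Do not drop it onto the flap. Leave the clean shaker standing where it is on the stack of brown paper sheets.

Things in the scene. Friction and masses are not known exactly. Their poses are not given: they have to be found in the camera images.
- used_shaker: Small salt shaker, clear body with a grey domed top, 44 x 44 mm, 90 mm tall, about 0.16 kg, standing upright directly on the worktop. Grip it across its width (about 40 mm; its cross-section acts as a square along its own x and y axes, turned by at most 9 degrees from the world axes at the start). Origin: centre of its underside, z up.
- clean_shaker: An identical shaker that stands on a flat stack of brown paper sheets (153 x 172 mm, 14 mm thick). Leave it alone. Origin: centre of its underside, z up.
- bin: Steel countertop bin with grey top frame, fixed; 180 (x) by 226 (y), 200 mm tall, hollow, inner floor at 12. Origin: centre of its underside; -x is its front (to the robot); turned by up to 17 degrees. Top opening, centred: 114 (x) by 174 mm (y); push things through about 15 mm in front of centre (x = -0.015), fingers spread along its y. Let go with the shaker's underside some 80 mm below the top; it then drops in.
- flap (a joint): Steel flap closing the bin's opening, 4 mm below its top; 104 mm (bin's x) by 166 mm (y). Hinged along the bin's y at the far edge of the opening (x = +0.055, z = 0.196 from the bin's origin); swings down into the bin. 0 = shut and level, grows as it opens, to 1.4 rad. A light spring (1 to 2 N at mid flap) shuts it once nothing holds it open.
Things that resemble listed ones, but are neither listed nor needed, are in the scene too. What is shaped like the used_shaker but blue or purple is not meant.

How it is judged (in metres and radians):
On the way:
1. the held shaker pushes the flap open (more than 0.4 rad, its underside over 20 mm below the bin's top, still between the fingers) (value of joint flap above 0.4 rad and z of used_shaker in the frame of bin below 0.18 m and contact force between the fingers and used_shaker above 0.5 N and x of used_shaker in the frame of bin between -0.09 and 0.09 m and y of used_shaker in the frame of bin between -0.11 and 0.11 m), for 0.1 s.
At the end, for the whole second after the job is handed in: The used shaker lies or stands at rest inside the bin, its origin less than 100 mm above the bin's foot; the flap is shut to within 0.1 rad; the clean shaker stands upright (within 10 degrees) within 30 mm of where it stood (x of used_shaker in the frame of bin between -0.09 and 0.09 m and y of used_shaker in the frame of bin between -0.11 and 0.11 m and z of used_shaker in the frame of bin below 0.1 m and linear speed of used_shaker below 0.05 m/s and value of joint flap below 0.1 rad and distance of clean_shaker from where it was at the start of the episode below 0.03 m and angle between clean_shaker's own z axis and vertical below 0.17 rad); the robot touches nothing.
It fails at once if the clean shaker is shifted more than 40 mm or tipped more than 30 degrees (distance of clean_shaker from where it was at the start of the episode above 0.04 m or angle between clean_shaker's own z axis and vertical above 0.52 rad).
It also fails if it takes over 38 s, if anything falls off the work surface, if the arm or the gripper's body presses on something with over 40 N, if the wrist force passes 120 N, or if a joint passes its speed limit or range.

## Working session

There is one attempt and no reset: what is moved stays moved. The work goes in short steps, Python scripts to look and compute and a shell command to move; the robot and the scene stay as the last step left them, time stands still between calls to the robot, and variables do not carry over. Pictures are saved under pics/ and viewed, at most 10 in all, crops included, and the job is handed in when it is done.

```bash
mkdir -p pics; cat > h.py <<'E'
import numpy as np, cv2
from plant import telemetry, viewer, models
def ray(c,px,z):
    K=viewer.calibration(c);T=np.array(K["T"])
    d=T[:3,:3]@np.array([(px[0]-K["cx"])/K["fx"],(px[1]-K["cy"])/K["fy"],1])
    o=T[:3,3];return (o+d*(z-o[2])/d[2]).round(4)
def save(c,n): 
    im=viewer.capture(c);cv2.imwrite("pics/"+n,im[:,:,::-1]);return im
E
python3 - <<'E'
from h import *
s=telemetry.get_state();print({k:s[k] for k in("time_s","tcp_pos","eef_rot","gripper_width")})
a=save("scene","s.png");b=save("top","t.png")
for c in("scene","top"):
  print(c,np.array(viewer.calibration(c)["T"]).round(3).tolist(),viewer.calibration(c)["fx"])
  for t in("used_shaker","bin","flap"):
    print(t,[(r["position"],round(r["p"],2)) for r in models.find_in(c,t)])
E
```

```text
{'time_s': 0.0, 'tcp_pos': array([0.24822228, 0.62719295, 0.23362185]), 'eef_rot': array([ 1.79905702e+02, -8.67414611e-03, -2.15962806e+01]), 'gripper_width': 0.08771270506328185}
scene [[0.54, -0.638, 0.549, 0.013], [-0.841, -0.394, 0.369, -0.28], [-0.019, -0.661, -0.75, 0.828], [0.0, 0.0, 0.0, 1.0]] 401.59100310863727
used_shaker [([193.7, 192.0], 0.84), ([288.8, 280.1], 0.73), ([331.7, 260.6], 0.6), ([181.9, 220.4], 0.58)]
bin [([417.9, 277.7], 0.56)]
flap [([426.8, 249.3], 0.74)]
top [[-0.012, -0.986, 0.169, 0.308], [-1.0, 0.013, 0.003, 0.07], [-0.005, -0.169, -0.986, 1.326], [0.0, 0.0, 0.0, 1.0]] 484.08859866439434
used_shaker [([182.9, 239.9], 0.62), ([172.0, 208.2], 0.55), ([311.3, 241.7], 0.55), ([328.5, 203.7], 0.52)]
bin [([404.3, 193.0], 0.56)]
flap [([412.7, 188.6], 0.78)]
```

View pics/s.png

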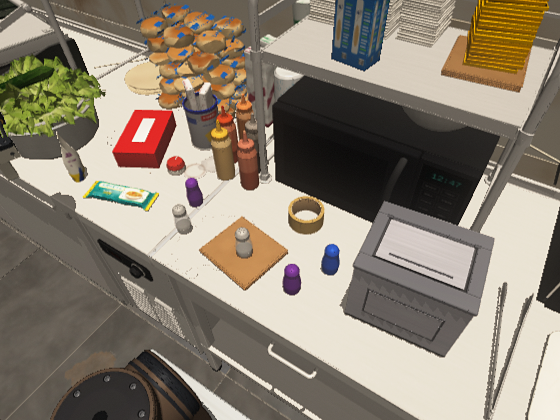

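View pics/t.png

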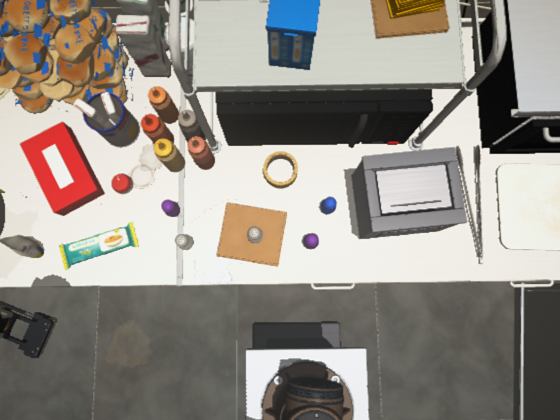

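The used shaker (grey, bare worktop) is at scene (181,219) / top (183,241), with a purple look-alike at top (170,208). The clean one is at top (255,234) on brown paper, and the bin is at top (410,192).

```bash
python3 - <<'E'
from h import *
for n,a,b in(("used",(181.9,219.5),(182.9,240.5)),("clean",(243,241),(255,234.5)),("purp",(194,192),(170,207.5))):
  print(n,[ (z,ray("scene",a,z)[:2],ray("top",b,z)[:2]) for z in(.045,.06,.075)])
s=cv2.imread("pics/s.png")[190:360,335:505];t=cv2.imread("pics/t.png")[140:250,345:475]
cv2.imwrite("pics/c.png",np.hstack([cv2.resize(s,(400,400),interpolation=3),cv2.resize(t,(400,338),interpolation=3)] if 0 else [cv2.resize(s,(400,400)),cv2.copyMakeBorder(cv2.resize(t,(400,338)),0,62,0,0,0)]))
E
```

```text
used [(0.045, array([0.4328, 0.313 ]), array([0.4348, 0.3218])), (0.06, array([0.4248, 0.3016]), array([0.4334, 0.3188])), (0.075, array([0.4167, 0.2903]), array([0.4319, 0.3159]))]
clean [(0.045, array([0.4599, 0.1372]), array([0.4483, 0.1303])), (0.06, array([0.4514, 0.1292]), array([0.4467, 0.1296])), (0.075, array([0.4428, 0.1212]), array([0.4451, 0.1289]))]
purp [(0.045, array([0.5253, 0.3521]), array([0.5241, 0.3582])), (0.06, array([0.5155, 0.34  ]), array([0.5216, 0.3548])), (0.075, array([0.5056, 0.3279]), array([0.519 , 0.3515]))]
```

View pics/c.png

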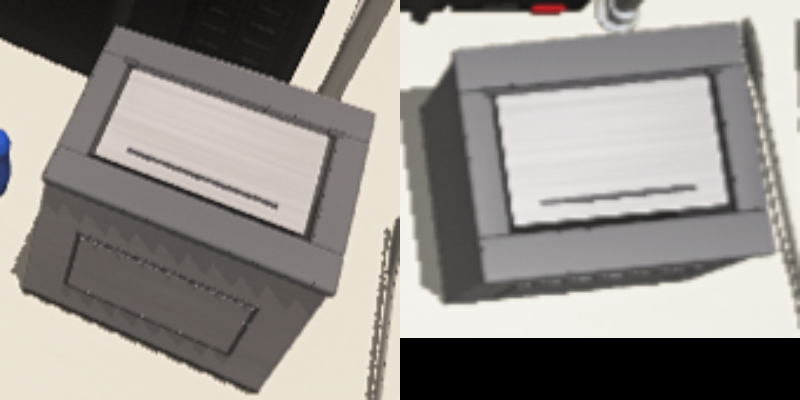

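The crop shows the bin's top rim in both views, with all four outer corners clear in each.

```bash
python3 - <<'E'
from h import *
T=[(55,50),(342,24),(373,253),(85,282)];S=[(117,26),(374,113),(333,295),(45,180)]
for c,L,k,o in(("top",T,130/400,(345,140)),("scene",S,170/400,(335,190))):
  P=np.array([ray(c,(x*k+o[0],y*k+o[1]),.2) for x,y in L])[:,:2]
  e=(P[0]+P[3]-P[1]-P[2])/2;f=(P[0]+P[1]-P[2]-P[3])/2
  print(c,P.mean(0),np.linalg.norm(e),np.linalg.norm(f),np.degrees(np.arctan2(-e[0],e[1])),np.degrees(np.arctan2(f[1],f[0])))
s=telemetry.get_state();p=np.deg2rad(s["eef_rot"][2])
from scipy.spatial.transform import Rotation as R
M=R.from_euler("xyz",s["eef_rot"],degrees=True).as_matrix();print(M.round(3))
print(M.T@(np.array([.433,.318,.235])-s["tcp_pos"])/.025)
E
```

```text
top [ 0.534775 -0.255325] 0.2231224439629505 0.18167708991504677 4.768973018477872 3.9294550193187843
scene [ 0.53495 -0.25725] 0.21957652424610422 0.1853811209373814 5.12119391834714 5.2615854851228905
[[ 0.93  -0.368 -0.   ]
 [-0.368 -0.93  -0.   ]
 [ 0.     0.    -1.   ]]
[11.42452593  8.79551789 -0.02141059]
```

```bash
python3 -m handwheel '[{"grip":-1,"travel":[0.95,0.73,0],"spin":0},{"grip":-1,"travel":[0.95,0.73,0],"spin":0},{"grip":-1,"travel":[0.95,0.73,0],"spin":0},{"grip":-1,"travel":[0.95,0.73,0],"spin":0},{"grip":-1,"travel":[0.95,0.73,0],"spin":0},{"grip":-1,"travel":[0.95,0.73,0],"spin":0},{"grip":-1,"travel":[0.95,0.73,0],"spin":0},{"grip":-1,"travel":[0.95,0.73,0],"spin":0}]'
python3 -m handwheel '[{"grip":-1,"travel":[0.95,0.73,0],"spin":0},{"grip":-1,"travel":[0.95,0.73,0],"spin":0},{"grip":-1,"travel":[0.95,0.73,0],"spin":0},{"grip":-1,"travel":[0.95,0.73,0],"spin":-1},{"grip":-1,"travel":[0,0,0],"spin":-1},{"grip":-1,"travel":[0,0,0],"spin":-1},{"grip":-1,"travel":[0,0,0],"spin":-1},{"grip":-1,"travel":[0,0,0],"spin":-0.3}]'
cat > w.py <<'E'
from h import *
import sys
from scipy.spatial.transform import Rotation as R
s=telemetry.get_state();M=R.from_euler("xyz",s["eef_rot"],degrees=True).as_matrix();p=np.array(s["tcp_pos"])
save("wrist",sys.argv[1]);K=viewer.calibration("wrist");C=np.array(K["T_tool_cam"])
print(s["time_s"],p.round(4),s["eef_rot"].round(1),"cam in tool",C.round(3).tolist())
T=np.eye(4);T[:3,:3]=M;T[:3,3]=p;T=T@C
def wray(px,z):
    d=T[:3,:3]@np.array([(px[0]-K["cx"])/K["fx"],(px[1]-K["cy"])/K["fy"],1]);o=T[:3,3];return (o+d*(z-o[2])/d[2]).round(4)
for r in models.find_in("wrist",sys.argv[2]): print(r["position"],round(r["p"],2),[wray(r["position"],z)[:2] for z in (.045,.06,.09)])
np.savez("w.npz",T=T,k=[K[a] for a in("fx","fy","cx","cy")])
E
python3 w.py w1.png used_shaker
```

```text
time_s: 1.4
tcp_pos: [0.3722, 0.4202, 0.2347]
eef_rot: [-180.0, -0.0, -21.6]
contact_force: [0.3, 0.4, 0.0]
gripper_width: 0.0877
gripper_force: 0.0
time_s: 2.4
tcp_pos: [0.4331, 0.3183, 0.2347]
eef_rot: [-180.0, -0.0, -0.1]
contact_force: [0.0, 0.4, 0.4]
gripper_width: 0.0874
gripper_force: 0.0
2.4 [0.4331 0.3183 0.2347] [-1.8e+02 -0.0e+00 -1.0e-01] cam in tool [[-0.0, -0.969, -0.249, 0.066], [1.0, -0.0, -0.001, -0.0], [0.001, -0.249, 0.969, -0.15], [0.0, 0.0, 0.0, 1.0]]
[247.3, 93.0] 0.89 [array([0.525 , 0.3559]), array([0.5239, 0.3542]), array([0.5216, 0.3509])]
[283.2, 182.6] 0.71 [array([0.4318, 0.3194]), array([0.4348, 0.3194]), array([0.4408, 0.3193])]
```

View pics/w1.png

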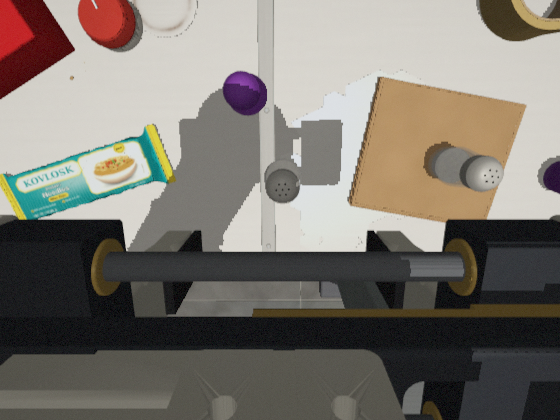

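The wrist view shows the shaker's dome at (282,187), centred between the jaws. The clean one stands clear at (483,172). I'll descend and grip.

```bash
python3 -m handwheel '[{"grip":-1,"travel":[0.05,0,1],"spin":0},{"grip":-1,"travel":[0,0,1],"spin":0},{"grip":-1,"travel":[0,0,1],"spin":0},{"grip":-1,"travel":[0,0,1],"spin":0},{"grip":-1,"travel":[0,0,1],"spin":0},{"grip":-1,"travel":[0,0,1],"spin":0},{"grip":-1,"travel":[0,0,1],"spin":0},{"grip":-1,"travel":[0,0,0.8],"spin":0}]' 25
python3 -m handwheel '[{"grip":1,"travel":[0,0,0],"spin":0},{"grip":1,"travel":[0,0,0],"spin":0},{"grip":1,"travel":[0,0,0],"spin":0},{"grip":1,"travel":[0,0,0],"spin":0},{"grip":1,"travel":[0,0,0],"spin":0},{"grip":1,"travel":[0,0,0],"spin":0}]' 25
```

```text
time_s: 3.5
tcp_pos: [0.434, 0.3188, 0.0386]
eef_rot: [180.0, 0.0, -0.2]
contact_force: [-0.5, 0.1, -0.8]
gripper_width: 0.0877
gripper_force: 0.0
time_s: 4.25
tcp_pos: [0.4342, 0.3194, 0.0399]
eef_rot: [-180.0, -0.0, -0.1]
contact_force: [-0.6, -0.9, 2.4]
gripper_width: 0.04
gripper_force: 24.2
```

```bash
python3 -m handwheel '[{"grip":1,"travel":[0,0,-0.8],"spin":0},{"grip":1,"travel":[0,0,-1],"spin":0},{"grip":1,"travel":[0,0,-1],"spin":0},{"grip":1,"travel":[0,0,-1],"spin":0},{"grip":1,"travel":[0,0,-1],"spin":0},{"grip":1,"travel":[0,0,-1],"spin":0},{"grip":1,"travel":[0,0,-1],"spin":0},{"grip":1,"travel":[0,0,-1],"spin":0}]'
python3 -m handwheel '[{"grip":1,"travel":[0,0.4,-1],"spin":0},{"grip":1,"travel":[0,0.8,-1],"spin":0},{"grip":1,"travel":[0,0.8,-0.3],"spin":0},{"grip":1,"travel":[0,1,0],"spin":0},{"grip":1,"travel":[0,1,0],"spin":0},{"grip":1,"travel":[0,1,0],"spin":0},{"grip":1,"travel":[0,1,0],"spin":0},{"grip":1,"travel":[0,1,0],"spin":0}]'
python3 -m handwheel '[{"grip":1,"travel":[0,1,0],"spin":0},{"grip":1,"travel":[0,1,0],"spin":0},{"grip":1,"travel":[0,1,0],"spin":0},{"grip":1,"travel":[0,1,0],"spin":0},{"grip":1,"travel":[0.2,1,0],"spin":0},{"grip":1,"travel":[0.2,1,0],"spin":0},{"grip":1,"travel":[0.2,1,0],"spin":0},{"grip":1,"travel":[0.2,1,0],"spin":0}]'
python3 -m handwheel '[{"grip":1,"travel":[0.4,1,0],"spin":0},{"grip":1,"travel":[0.4,1,0],"spin":0},{"grip":1,"travel":[0.4,1,0],"spin":0},{"grip":1,"travel":[0.4,1,0],"spin":0},{"grip":1,"travel":[0.4,1,0],"spin":0},{"grip":1,"travel":[0.4,1,0],"spin":0},{"grip":1,"travel":[0.2,0.8,0],"spin":0},{"grip":1,"travel":[0,0.2,0],"spin":-0.94}]'
python3 w.py w2.png bin; python3 -c "
from h import *
save('scene','s2.png')"
```

```text
time_s: 5.25
tcp_pos: [0.4336, 0.3187, 0.235]
eef_rot: [180.0, 0.0, -0.1]
contact_force: [-0.1, 0.3, -2.0]
gripper_width: 0.0403
gripper_force: 24.3
time_s: 6.25
tcp_pos: [0.4335, 0.1422, 0.2916]
eef_rot: [180.0, 0.0, -0.1]
contact_force: [0.2, -0.2, -2.0]
gripper_width: 0.0407
gripper_force: 24.3
time_s: 7.25
tcp_pos: [0.4529, -0.0577, 0.2917]
eef_rot: [180.0, 0.0, -0.1]
contact_force: [0.7, 0.1, -2.2]
gripper_width: 0.0404
gripper_force: 24.3
time_s: 8.25
tcp_pos: [0.5174, -0.233, 0.291]
eef_rot: [-180.0, 0.1, 4.6]
contact_force: [-1.0, -0.2, -1.4]
gripper_width: 0.0403
gripper_force: 24.3
8.25 [ 0.5174 -0.233   0.291 ] [-1.8e+02  1.0e-01  4.6e+00] cam in tool [[-0.0, -0.969, -0.249, 0.066], [1.0, -0.0, -0.001, -0.0], [0.001, -0.249, 0.969, -0.15], [0.0, 0.0, 0.0, 1.0]]
[319.1, 134.0] 0.66 [array([ 0.5686, -0.2718]), array([ 0.5691, -0.2701]), array([ 0.5703, -0.2667])]
```

View pics/w2.png

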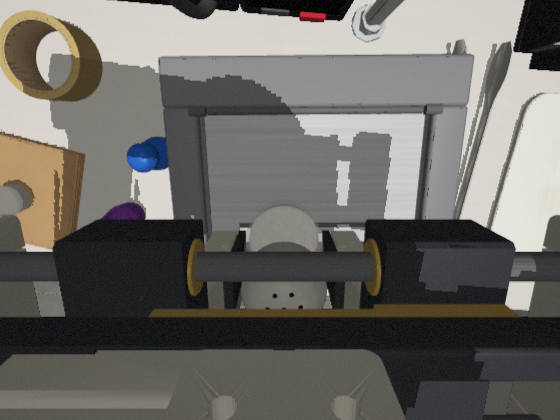

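View pics/s2.png

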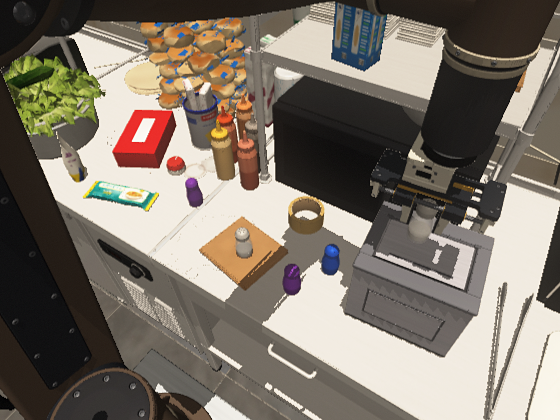

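The wrist view shows the held shaker above the front of the flap. The bin's far outer corners are at (160,58) and (472,55), and the inner opening corners at (205,108) and (428,106). The scene view confirms the hold and that the clean shaker is undisturbed.

```bash
python3 - <<'E'
import numpy as np
w=np.load("w.npz");T=w["T"];k=w["k"]
def r(px,z=.2):
    d=T[:3,:3]@np.array([(px[0]-k[2])/k[0],(px[1]-k[3])/k[1],1]);o=T[:3,3];return (o+d*(z-o[2])/d[2])[:2]
P=[r(p) for p in((160,58),(472,55),(205,108),(428,106))]
for a,b,dx in((0,1,.09),(2,3,.057)):
  e=P[a]-P[b];u=e/np.linalg.norm(e);f=np.array([u[1],-u[0]])
  print(np.linalg.norm(e),np.degrees(np.arctan2(-e[0],e[1])),"centre",(P[a]+P[b])/2-dx*f, "push",(P[a]+P[b])/2-(dx+.015)*f)
E
```

```text
0.2197351758072777 5.065740724057156 centre [ 0.53788386 -0.25422566] push [ 0.52294245 -0.25555014]
0.16308735180781986 5.058707406555008 centre [ 0.53682186 -0.25534549] push [ 0.52188028 -0.25666814]
```

```bash
python3 -m handwheel '[{"grip":1,"travel":[0.09,0.93,0],"spin":0},{"grip":1,"travel":[0,0,0],"spin":0},{"grip":1,"travel":[0,0,0.8],"spin":0},{"grip":1,"travel":[0,0,0.8],"spin":0},{"grip":1,"travel":[0,0,0.5],"spin":0},{"grip":1,"travel":[0,0,0.5],"spin":0},{"grip":1,"travel":[0,0,0.5],"spin":0},{"grip":1,"travel":[0,0,0.5],"spin":0}]' 35
python3 -m handwheel '[{"grip":1,"travel":[0,0,0.5],"spin":0},{"grip":1,"travel":[0,0,0.5],"spin":0},{"grip":1,"travel":[0,0,0.5],"spin":0},{"grip":1,"travel":[0,0,0.3],"spin":0},{"grip":1,"travel":[0,0,0.3],"spin":0},{"grip":1,"travel":[0,0,0.1],"spin":0},{"grip":1,"travel":[0,0,0],"spin":0}]'
python3 w.py w3.png used_shaker
```

```text
time_s: 9.4
tcp_pos: [0.5225, -0.254, 0.2017]
eef_rot: [180.0, -0.0, 4.6]
contact_force: [-1.0, -0.1, -1.2]
gripper_width: 0.0401
gripper_force: 34.0
time_s: 10.28
tcp_pos: [0.5221, -0.254, 0.1469]
eef_rot: [-180.0, 0.0, 4.6]
contact_force: [-0.6, -1.6, -1.9]
gripper_width: 0.04
gripper_force: 34.0
10.275 [ 0.5221 -0.254   0.1469] [-180.     0.     4.6] cam in tool [[-0.0, -0.969, -0.249, 0.066], [1.0, -0.0, -0.001, -0.0], [0.001, -0.249, 0.969, -0.15], [0.0, 0.0, 0.0, 1.0]]
```

View pics/w3.png

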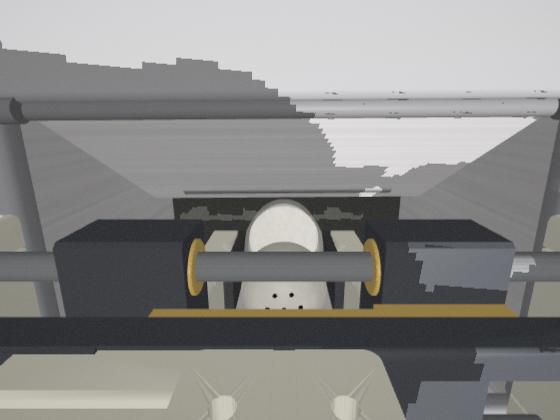

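The flap is pushed well open, with the interior dark behind the shaker at around (285,215), and the shaker is still held about 92 mm below the top. I'll release it.

```bash
python3 -m handwheel '[{"grip":1,"travel":[0,0,0],"spin":0},{"grip":-1,"travel":[0,0,0],"spin":0},{"grip":-1,"travel":[0,0,0],"spin":0},{"grip":-1,"travel":[0,0,0],"spin":0},{"grip":-1,"travel":[0,0,0],"spin":0},{"grip":-1,"travel":[0,0,0],"spin":0},{"grip":-1,"travel":[0,0,0],"spin":0}]'
python3 -m handwheel '[{"grip":-1,"travel":[0,0,-0.5],"spin":0},{"grip":-1,"travel":[0,0,-0.5],"spin":0},{"grip":-1,"travel":[0,0,-0.8],"spin":0},{"grip":-1,"travel":[0,0,-1],"spin":0},{"grip":-1,"travel":[0,0,-1],"spin":0},{"grip":-1,"travel":[0,0,-1],"spin":0},{"grip":-1,"travel":[0,0,-1],"spin":0},{"grip":-1,"travel":[0,0,0],"spin":0}]'
python3 -m handwheel '[{"grip":-1,"travel":[0,0,0],"spin":0},{"grip":-1,"travel":[0,0,0],"spin":0},{"grip":-1,"travel":[0,0,0],"spin":0},{"grip":-1,"travel":[0,0,0],"spin":0}]'
python3 w.py w4.png used_shaker
```

```text
time_s: 11.25
tcp_pos: [0.5223, -0.254, 0.1471]
eef_rot: [180.0, 0.0, 4.6]
contact_force: [0.5, -1.0, 0.9]
gripper_width: 0.087
gripper_force: 0.4
time_s: 12.25
tcp_pos: [0.5235, -0.2543, 0.2955]
eef_rot: [179.9, -0.3, 4.6]
contact_force: [-0.3, -0.3, -0.5]
gripper_width: 0.0873
gripper_force: 0.0
time_s: 12.75
tcp_pos: [0.5222, -0.254, 0.2917]
eef_rot: [-180.0, 0.0, 4.6]
contact_force: [-0.1, 1.0, 0.4]
gripper_width: 0.0873
gripper_force: 0.0
12.75 [ 0.5222 -0.254   0.2917] [-180.     0.     4.6] cam in tool [[-0.0, -0.969, -0.249, 0.066], [1.0, -0.0, -0.001, -0.0], [0.001, -0.249, 0.969, -0.15], [0.0, 0.0, 0.0, 1.0]]
[122.0, 157.8] 0.76 [array([ 0.5249, -0.0498]), array([ 0.5273, -0.0573]), array([ 0.5321, -0.0723])]
[114.5, 215.6] 0.72 [array([ 0.4477, -0.0363]), array([ 0.4531, -0.0444]), array([ 0.4637, -0.0604])]
```

View pics/w4.png

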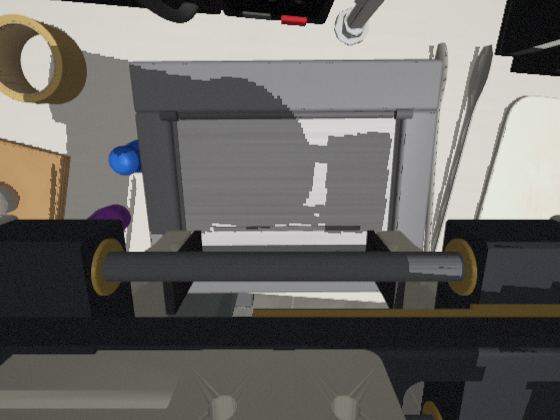

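The flap is shut and level at (285,170). The jaws are empty and no shaker shows on top of the bin, so I'm handing in.

```bash
python3 -c "
from plant import close_job
print(close_job())"
```

```text
the job is handed in; nothing more can be done
None
```

The used shaker was released through the open flap into the bin, the flap closed behind it, the clean shaker was left standing, and the job is handed in; the hand-in call returned no verdict, and I could not see inside the bin.

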